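# Clear an ear clinic's desk: jars, specula and tuning fork to their trays

### The job

Tidy up after the patient: stand the two specimen jars upright in the wells of the white carrier and the two steel ear specula upright, tube up, in the wells of the steel tray, in each case the larger one in the larger well and the smaller one in the smaller well, and lay the tuning fork flat on the floor of the rubber-lined long tray, about in its middle. Leave the swab canister and the medicine bottle standing where they are.

Things in the scene. Friction and masses are not known exactly. Their poses are not given: they have to be found in the camera images.
- jar_wide_c (a point): Wide specimen jar: clear plastic, white paper band, flat white screw cap; an upright cylinder of diameter 46 and height 60, standing on the desk, about 50 to 100 g. The point is its centre, 30 above its underside; z up along its axis.
- jar_slim_c (a point): Slim specimen jar: the same kind, diameter 32 and height 60, standing on the desk, about 30 to 65 g. The point is its centre, 30 above its underside; z up along its axis.
- spec_large_c (a point): Large ear speculum: a solid-looking polished steel funnel 52 high, standing on its flared mouth (a rim of diameter 40 and 7 high), above it a cone that narrows to an upright tube from 24 to 52 above the underside (diameter 20 narrowing to 18, dark bore on top), which is the easiest part to grip. About 55 to 115 g. The point is on its axis half-way up, 26 above its underside; z up.
- spec_small_c (a point): Small ear speculum: the same shape and the same 52 height, but its rim has diameter 26 and its tube (24 to 52 above the underside) diameter 14 narrowing to 12. About 35 to 70 g. The point is on its axis half-way up, 26 above its underside; z up.
- fork_c (a point): Aluminium tuning fork lying flat on the desk, 125 long, 10 thick. x runs along it from the stem to the tines, z up. The point is half-way up (5 above its underside) near its centre of mass, where the two tines begin: from x -21 to +63 the outline is 24 wide (a solid yoke from -21 to +1, then two tines 7 wide with a gap of 10 between them); from -62 to -20 there is a round stem of diameter 10.
- carrier: White plastic specimen carrier, fixed to the desk: a flat plate 90 (x) by 176 (y) and 10 high, with two round wells 5 deep with grey floors (5 above the desk): the larger, of diameter 66, centred at y = +40, x = 0, and the smaller, of diameter 52, at y = -42, x = 0. Origin: centre of its underside; z up.
- spec_tray: Steel speculum tray, fixed to the desk: a flat plate 80 (x) by 146 (y) and 10 high, with two round wells 5 deep with dark rubber floors (5 above the desk): the larger, of diameter 60, centred at y = +34, x = 0, and the smaller, of diameter 46, at y = -36, x = 0. Origin: centre of its underside; z up.
- fork_tray: Long aluminium instrument tray with a dark rubber floor, fixed to the desk: open on top, 102 (x) by 176 (y) outside, walls 3 thick and 10 high, floor about 4 above the desk. The fork fits flat inside only about along the tray's long side (y), pointing either way. Origin: centre of its underside; z up.
- canister: Steel swab canister with a black ball knob on its lid, standing among the things on the desk: diameter 50, height 70 with the knob. Loose; not to be disturbed. Origin: centre of its underside.
- bottle: Amber medicine bottle with a white cap, standing at the left of the things and trays: diameter 40, height 70. Loose; not to be disturbed. Origin: centre of its underside. Everything else on the desk stands outside the area of the things and trays: beyond x = 0.72 or more than 0.48 to either side (a flat sheet of paper lies under some of the things).
Not all that is in view belongs to the job. Leave any orange look-alike of the part that bears fork_c alone.

How it is judged:
At the end, for the whole second after the job is handed in: Jars and specula stand upright (0.08 rad) on the floors of their wells, larger in larger, within 13 mm of the well's centre in tray x and y; the fork lies flat (0.08 rad) on the long tray's floor, its point within 40 mm (x) and 30 mm (y) of the middle; all at rest (x of jar_wide_c in the frame of carrier between -0.013 and 0.013 m and y of jar_wide_c in the frame of carrier between 0.027 and 0.053 m and z of jar_wide_c in the frame of carrier between 0.032 and 0.038 m and angle between each of jar_wide_c, jar_slim_c, spec_large_c, spec_small_c, fork_c's own z axis and vertical below 0.08 rad and linear speed of each of jar_wide, jar_slim, spec_large, spec_small, fork below 0.02 m/s and angular speed of each of jar_wide, jar_slim, spec_large, spec_small, fork below 0.3 rad/s and x of jar_slim_c in the frame of carrier between -0.013 and 0.013 m and y of jar_slim_c in the frame of carrier between -0.055 and -0.029 m and z of jar_slim_c in the frame of carrier between 0.032 and 0.038 m and x of spec_large_c in the frame of spec_tray between -0.013 and 0.013 m and y of spec_large_c in the frame of spec_tray between 0.021 and 0.047 m and z of spec_large_c in the frame of spec_tray between 0.028 and 0.034 m and x of spec_small_c in the frame of spec_tray between -0.013 and 0.013 m and y of spec_small_c in the frame of spec_tray between -0.049 and -0.023 m and z of spec_small_c in the frame of spec_tray between 0.028 and 0.034 m and x of fork_c in the frame of fork_tray between -0.04 and 0.04 m and y of fork_c in the frame of fork_tray between -0.03 and 0.03 m and z of fork_c in the frame of fork_tray between 0.005 and 0.0115 m); the robot touches nothing.
It fails at once if the swab canister is moved by more than 20 mm or tipped (distance of canister from where it was at the start of the episode above 0.02 m or angle between canister's own z axis and vertical above 0.4 rad).
It fails at once if the medicine bottle is moved by more than 20 mm or tipped (distance of bottle from where it was at the start of the episode above 0.02 m or angle between bottle's own z axis and vertical above 0.4 rad).
It also fails if it takes over 122 s, if anything falls off the work surface, if the arm or the gripper's body presses on something with over 40 N, if the wrist force passes 120 N, or if a joint passes its speed limit or range.

### The arm

A 7-joint arm with a two-finger parallel gripper is mounted at the origin on the work surface. World frame = base frame: x ahead of the robot, y to its left, z up, the work surface at z = 0. Lengths are in m, angles in rad, forces in N, time in s.
With the tool pointing down it reaches from about 0.4 to 0.875 m from the base axis. Payload 19.3 kg.
Tool frame: the origin (TCP) lies midway between the tips of the shut fingers; the grasp point (between the pads) lies 19 mm behind it; z points along the fingers, y is the line along which they close (so a half turn about z gives the same grasp; the last joint's range is limited). The gripper opens to 85 mm and grips with 20 to 120 N. Pads are 22 mm wide; open, the fingers measure 114 mm over their backs; the gripper's body (76 mm by 85 mm) begins 54 mm behind the grasp point. The pads swing forward as they close: fully open they stand 13 mm farther back than shut.
Start: joints at [1.23, 0.521, -0.036, 1.599, 0.021, 1.021, -0.113], TCP at [0.167, -0.602, 0.231] pointing down, gripper open.
Joint ranges: [-2.91, 2.91], [-0.3, 2.13], [-1.5, 1.42], [0.17, 2.43], [-1.26, 4.41], [0.16, 1.93], [-2.52, 2.52]. Speed limits (rad/s): [1.89, 1.89, 2.39, 2.39, 3.01, 3.01, 3.01].

### API

Orientations are given as [roll, pitch, yaw] about the fixed x, y, z axes, in that order (R = Rz(yaw) Ry(pitch) Rx(roll)).
In Python, from workcell import telemetry, grab_frame, calibration, bot, outline_of, landmark_of gives the robot as it stands. The module is installed in compiled form; this text tells all that it offers.
- The arm moves only by the shell command python3 -m inch 'ROWS' [FORCE]. ROWS is JSON, a list of rows, each a list of 7 numbers: the shift along the tool's x, y, z in m, then the turn, a rotation vector about the tool's x, y, z in rad, then the closure, from 0 (fully open) to 1 (shut). A call has 1 to 5 rows; each row shifts and turns the commanded pose from where the row before left it, along the tool's axes as they then stand; what a row does not reach is not made up. A row lasts 1/10 s, in which the tool goes at most 50 mm and 8.59 degrees, less where a joint would pass 70% of its speed; a pose out of reach is approached as far as the arm can. A call is refused whole if a number of a shift passes 0.05 or a number of a turn 0.15, either way. A call with a gripper value outside its range is refused whole. The fingers move at their own pace and stop on an object; FORCE is the grip in N (left out, the last holds). Time passes only in rows, so rows that do not move let the fingers close. It gives the time, the measured TCP pose, the force, the opening and the grip force at its end, in the units of the state.
- telemetry.observe(): the state, without advancing time (a new reading comes with each control period).
- grab_frame(name): name is "side" or "top" or "wrist"; returns the picture (480x640x3 uint8, red, green, blue); there is no depth.
- calibration(name): a dict with "fovy" (degrees; the focal length in pixels is half the picture's height over the tangent of half this angle, whatever the lens; pixels are square), "cx", "cy" (the principal point, pixels), "dist" ([k1, k2, p1, p2, k3] as OpenCV has them; the pictures are not rectified), "pose" (4x4, takes a point from camera to world coordinates). Camera axes: x right, y down, z forward; pixel columns grow to the right and rows downward; lengths in m; the calibration is good to about 2 mm. A picture is of the moment at which its call begins: read the wrist's pose just before it. calibration takes no time and is no camera call; for the wrist camera it gives the pose at the moment of the call.
- bot.job_done(): hands the job in; it is judged then, once.
Trained networks look in the newest picture that a camera, given by its name, has taken for a name from the list of things; names that differ only in an ending like _2 or _b are one class to them, and where a whole thing is asked for, a point or a joint stands for the part that bears it (a point fixed in the world has none). Each returns a list of dicts, best first, with "score" (0 to 1); they miss things now and then, are a little off and sometimes report something else, mostly with a low value. They report only what shows in the picture. A call takes as long as a camera call. They do not tell look-alikes from the thing itself.
- outline_of(label, camera): "region" (480x640 bool, what is visible of it) and "rect" ([left, top, right, bottom] in pixels, round what is visible of it).
- landmark_of(label, camera): "xy" ([column, row] in pixels: a listed point, or the origin of a listed thing).
The state is a dict: "clock": time; "qpos": joint angles; "qd": joint speeds; "joint_efforts": joint torques, N m; "position": TCP position; "tool_rot": TCP orientation; "force": force on the tool from outside, world axes, zero at the start; "moment": the same for the moment, N m; "grip_width": finger opening in m; "finger_force": force on a finger pad.
Only numpy, scipy, OpenCV 4.12 (cv2) and the standard library are available. Lean on these libraries where they do the work, as an engineer would, in place of code of your own. Each camera call takes 0.05 s, during which the arm holds its last target. There are 200 camera calls.

## Working session

There is one attempt and no reset: what is moved stays moved. The work goes in short steps, Python scripts to look and compute and a shell command to move; the robot and the scene stay as the last step left them, time stands still between calls to the robot, and variables do not carry over. Pictures are saved under pics/ and viewed, at most 14 in all, crops included, and the job is handed in when it is done.

```bash
mkdir -p pics; cat > h.py <<'E'
import numpy as np, cv2
from workcell import telemetry, grab_frame, calibration, bot, outline_of, landmark_of
def K(c):
    f=240/np.tan(np.radians(c['fovy'])/2); return np.array([[f,0,c['cx']],[0,f,c['cy']],[0,0,1.]])
def w(px,c,z):
    u=cv2.undistortPoints(np.array([[px]],float),K(c),np.array(c['dist'],float))[0,0]
    P=np.array(c['pose']); d=P[:3,:3]@[u[0],u[1],1]; o=P[:3,3]
    return o+d*(z-o[2])/d[2]
Z=dict(jar_wide_c=.03,jar_slim_c=.03,spec_large_c=.026,spec_small_c=.026,fork_c=.005,carrier=0,spec_tray=0,fork_tray=0,canister=0,bottle=0)
def save(img,n): cv2.imwrite('pics/'+n,img[:,:,::-1])
E
python3 - <<'E'
from h import *
for cam in ['top','side']:
    im=grab_frame(cam); save(im,cam+'0.png'); c=calibration(cam); print(cam,np.round(c['pose'],2).tolist(),c['fovy'])
    for n,z in Z.items():
        for d in landmark_of(n,cam)[:3]:
            print(n,round(d['score'],2),np.round(d['xy']),np.round(w(d['xy'],c,z),3)[:2])
s=telemetry.observe();print(s['position'],s['tool_rot'],s['clock'])
E
```

```text
top [[0.01, -1.0, 0.09, 0.35], [-1.0, -0.02, -0.03, 0.06], [0.03, -0.09, -1.0, 1.02], [0.0, 0.0, 0.0, 1.0]] 52.46285990457875
jar_wide_c 0.57 [304. 226.] [0.449 0.074]
jar_slim_c 0.61 [488. 277.] [ 0.347 -0.31 ]
spec_large_c 0.82 [374. 232.] [ 0.438 -0.07 ]
spec_large_c 0.28 [307. 224.] [0.453 0.067]
spec_small_c 0.49 [249. 241.] [0.415 0.185]
fork_c 0.97 [174. 332.] [0.227 0.34 ]
fork_c 0.62 [201. 264.] [0.368 0.287]
carrier 0.66 [443. 152.] [ 0.617 -0.224]
spec_tray 0.77 [333. 158.] [0.598 0.014]
spec_tray 0.59 [198. 263.] [0.37  0.293]
fork_tray 0.65 [231. 140.] [0.635 0.233]
fork_tray 0.42 [306. 225.] [0.453 0.07 ]
canister 0.68 [423. 242.] [ 0.422 -0.179]
bottle 0.63 [150. 217.] [0.466 0.4  ]
side [[0.96, -0.2, 0.21, 0.22], [-0.29, -0.69, 0.66, -0.56], [0.02, -0.69, -0.72, 0.72], [0.0, 0.0, 0.0, 1.0]] 50.721036456120174
jar_wide_c 0.84 [336. 235.] [0.454 0.065]
jar_slim_c 0.77 [350. 438.] [ 0.353 -0.309]
jar_slim_c 0.57 [301. 197.] [0.42  0.187]
spec_large_c 0.59 [354. 291.] [ 0.444 -0.068]
spec_large_c 0.41 [480. 347.] [ 0.601 -0.23 ]
spec_small_c 0.77 [301. 198.] [0.419 0.187]
fork_c 0.81 [270. 175.] [0.378 0.301]
fork_c 0.79 [199. 177.] [0.228 0.338]
carrier 0.68 [483. 348.] [ 0.619 -0.221]
spec_tray 0.75 [415. 249.] [0.599 0.013]
fork_tray 0.86 [391. 175.] [0.64  0.235]
canister 0.66 [364. 355.] [ 0.425 -0.178]
bottle 0.93 [296. 148.] [0.462 0.39 ]
[ 0.16714033 -0.60219368  0.23126201] [-3.14147231e+00  2.23680270e-06  2.70737401e-01] 1.1
```

View pics/top0.png

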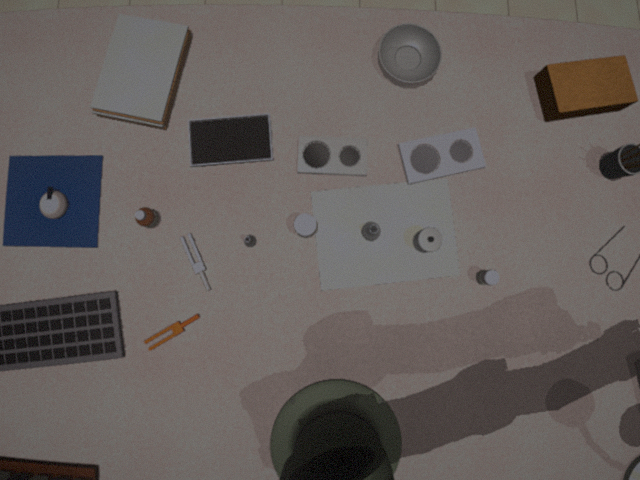

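View pics/side0.png

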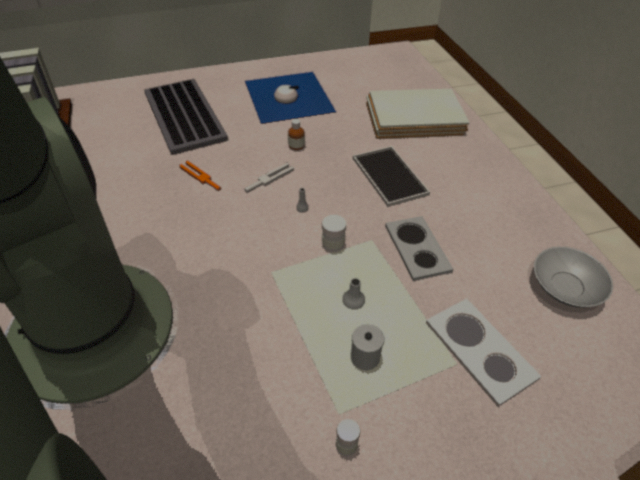

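The white fork at top (197,263) is the aluminium one. The one at (172,332) is the orange look-alike, to be left alone. Next I'll measure the wells and the fork direction, and check the fork in a crop.

```bash
python3 - <<'E'
from h import *
im=grab_frame('top'); c=calibration('top')
g=cv2.GaussianBlur(im.mean(2).astype(np.uint8),(3,3),0)
def blob(p,z,tol=14):
    m=np.zeros((482,642),np.uint8); cv2.floodFill(g.copy(),m,p,255,tol,tol,4|cv2.FLOODFILL_MASK_ONLY|cv2.FLOODFILL_FIXED_RANGE|(255<<8))
    m=m[1:-1,1:-1]; ys,xs=np.nonzero(m); 
    q=w((xs.mean(),ys.mean()),c,z)
    return len(xs),np.round((xs.mean(),ys.mean()),1),np.round(q[:2],4)
for n,p in dict(carL=(425,158),carS=(461,150),speL=(316,153),speS=(349,155)).items(): print(n,*blob(p,.005))
print('forktray',*blob((231,140),.004,20))
for n in ['jar_wide_c','jar_slim_c','spec_large_c','spec_small_c','fork_c','fork_tray','canister']:
    for d in outline_of(n,'top')[:2]:
        r=d['region']; ys,xs=np.nonzero(r); pts=np.float32(np.c_[xs,ys])
        (cx,cy),wh,a=cv2.minAreaRect(pts); b=cv2.boxPoints(((cx,cy),wh,a))
        print(n,round(d['score'],2),d['rect'],len(xs),np.round(w((cx,cy),c,Z[n]),3)[:2])
        if 'fork' in n:
            print(np.round([w(p,c,.005)[:2] for p in b],3).tolist())
cr=cv2.resize(im[215:355,130:260],None,fx=4,fy=4); save(cr,'fork.png')
E
```

```text
carL 641 [424.6 158.7] [ 0.6001 -0.1827]
carS 370 [460.7 150.7] [ 0.6204 -0.263 ]
speL 478 [315.6 154.8] [0.603  0.0514]
speS 278 [349.3 155.7] [ 0.6025 -0.0202]
forktray 3186 [229.7 139.4] [0.6339 0.2352]
jar_wide_c 0.68 [478.4, 269.5, 501.4, 286.1] 319 [ 0.347 -0.308]
jar_wide_c 0.64 [294.3, 212.4, 315.2, 237.8] 449 [0.451 0.071]
jar_slim_c 0.51 [475.6, 267.8, 500.2, 285.1] 324 [ 0.348 -0.308]
spec_large_c 0.55 [362.7, 219.6, 383.2, 241.5] 286 [ 0.442 -0.065]
spec_small_c 0.57 [243.6, 235.1, 256.2, 244.5] 93 [0.416 0.183]
fork_c 0.98 [143.9, 314.3, 198.1, 348.5] 407 [0.23  0.343]
[[0.208, 0.403], [0.272, 0.298], [0.251, 0.285], [0.187, 0.389]]
fork_c 0.71 [182.7, 234.3, 211.5, 291.7] 555 [0.371 0.296]
[[0.42, 0.336], [0.433, 0.31], [0.322, 0.255], [0.31, 0.282]]
fork_tray 0.55 [188.0, 112.1, 274.1, 168.0] 3920 [0.634 0.236]
[[0.678, 0.33], [0.693, 0.152], [0.589, 0.142], [0.574, 0.317]]
canister 0.71 [414.4, 226.5, 442.0, 251.5] 547 [ 0.428 -0.189]
```

View pics/fork.png

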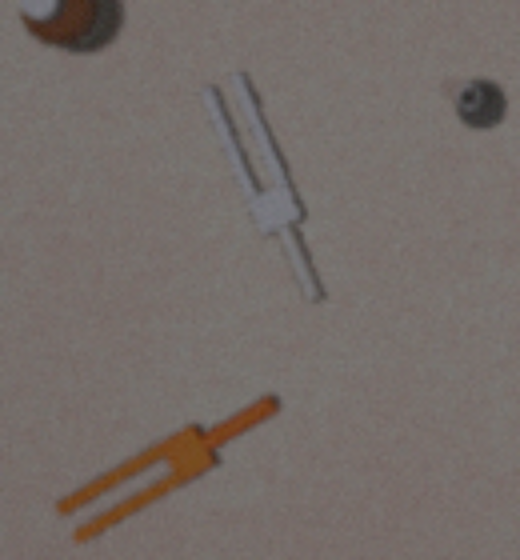

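The crop shows the aluminium fork with its yoke at crop (277,210), tines towards (225,85) and stem end at (318,298). The orange one lies below it and stays put. I'll turn the tool to the carrier's yaw first.

```bash
cat > go.py <<'E'
import sys
from h import *
from scipy.spatial.transform import Rotation as R
# go.py x y z yaw : remaining shift in tool axes and turn about tool z
s=telemetry.observe(); p=s['position']; Rm=R.from_euler('xyz',s['tool_rot'])
x,y,z,yaw=map(float,sys.argv[1:5])
T=R.from_euler('xyz',[np.pi,0,yaw]); 
print('shift now',np.round(Rm.inv().apply(np.array([x,y,z])-p),4),'turn',np.round((Rm.inv()*T).as_rotvec(),3))
print('t',round(s['clock'],1),'p',np.round(p,4),'yaw',round(s['tool_rot'][2],3),'q7',np.round(s['qpos'],2)[6],'F',np.round(s['force'],1),'w',round(s['grip_width'],4))
E
python3 -m inch '[[0,0,0,0,0,-0.15,0],[0,0,0,0,0,-0.15,0],[0,0,0,0,0,-0.15,0],[0,0,0,0,0,-0.15,0],[0,0,0,0,0,-0.15,0]]' 30
python3 -m inch '[[0,0,0,0,0,-0.15,0],[0,0,0,0,0,-0.15,0],[0,0,0,0,0,-0.15,0],[0,0,0,0,0,-0.15,0],[0,0,0,0,0,-0.15,0]]'
python3 -m inch '[[0,0,0,0,0,-0.05,0],[0,0,0,0,0,0,0]]'
python3 go.py 0.35 -0.309 0.2 1.82
```

```text
clock: 2.0
position: [0.1671, -0.6023, 0.2313]
tool_rot: [3.142, 0.0, 1.027]
force: [0.5, 1.2, -0.2]
grip_width: 0.0852
finger_force: 0.0
clock: 2.5
position: [0.1671, -0.6022, 0.2313]
tool_rot: [-3.142, 0.0, 1.777]
force: [-0.7, 0.7, 0.2]
grip_width: 0.0854
finger_force: 0.0
clock: 2.7
position: [0.167, -0.6023, 0.2312]
tool_rot: [3.141, -0.0, 1.821]
force: [0.1, 1.7, 0.1]
grip_width: 0.0856
finger_force: 0.0
shift now [0.2388 0.25   0.0313] turn [ 0.    -0.     0.001]
t 2.7 p [ 0.167  -0.6023  0.2312] yaw 1.821 q7 1.26 F [0.1 1.7 0.1] w 0.0856
```

```bash

python3 -m inch '[[0.024,0.025,0.003,0,0,0,0],[0.024,0.025,0.003,0,0,0,0],[0.024,0.025,0.003,0,0,0,0],[0.024,0.025,0.003,0,0,0,0],[0.024,0.025,0.003,0,0,0,0]]' >/dev/null
python3 -m inch '[[0.024,0.025,0.003,0,0,0,0],[0.024,0.025,0.003,0,0,0,0],[0.024,0.025,0.003,0,0,0,0],[0.024,0.025,0.003,0,0,0,0],[0.024,0.025,0.003,0,0,0,0]]' >/dev/null
cat > wr.py <<'E'
import sys
from h import *
c=calibration('wrist'); im=grab_frame('wrist')
if len(sys.argv)>2: save(im,sys.argv[2])
for n in sys.argv[1].split(','):
  for d in landmark_of(n,'wrist')[:2]: print(n,'lm',round(d['score'],2),np.round(d['xy']),np.round(w(d['xy'],c,Z[n]),4)[:2])
  for d in outline_of(n,'wrist')[:2]: print('  rect',round(d['score'],2),np.round(d['rect']))
E
python3 wr.py jar_slim_c w1.png; python3 go.py 0.35 -0.309 0.022 1.82
```

```text
jar_slim_c lm 0.61 [317. 214.] [ 0.3499 -0.3063]
  rect 0.82 [295. 194. 339. 247.]
shift now [-0.0023 -0.0018  0.1794] turn [0.    0.    0.002]
t 3.9 p [ 0.3511 -0.3063  0.2014] yaw 1.822 q7 0.61 F [-1.1 -0.4 -0.9] w 0.0853
```

View pics/w1.png

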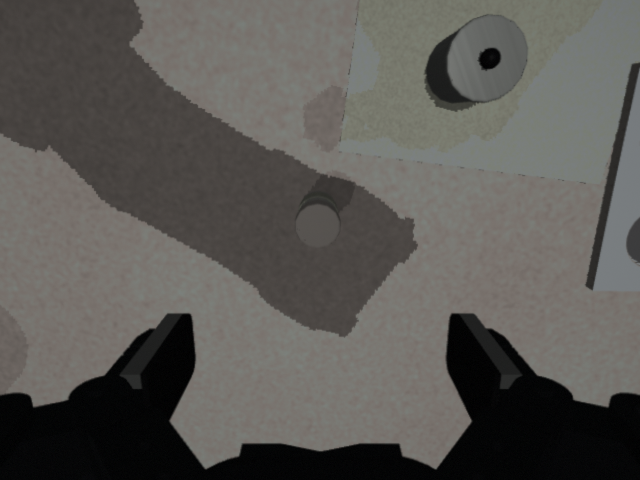

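The jar cap is at (318,226), under the tool, and the canister is well clear at (488,57). I'll go down, grip and lift.

```bash

python3 -m inch '[[0,0,0.045,0,0,0,0],[0,0,0.045,0,0,0,0],[0,0,0.045,0,0,0,0],[0,0,0.03,0,0,0,0],[0,0,0.014,0,0,0,0]]' >/dev/null
python3 -m inch '[[0,0,0,0,0,0,1],[0,0,0,0,0,0,1],[0,0,0,0,0,0,1],[0,0,0,0,0,0,1],[0,0,0,0,0,0,1]]' 30
python3 -m inch '[[0,0,0,0,0,0,1],[0,0,0,0,0,0,1],[0,0,0,0,0,0,1],[0,0,-0.03,0,0,0,1],[0,0,-0.05,0,0,0,1]]'
python3 -m inch '[[0,0,-0.03,0,0,0,1],[0,0,0,0,0,0,1]]'
python3 go.py 0.6205 -0.263 0.13 1.82
```

```text
clock: 4.85
position: [0.3503, -0.3085, 0.0233]
tool_rot: [3.141, 0.002, 1.82]
force: [-2.3, 0.2, 8.7]
grip_width: 0.0312
finger_force: 29.2
clock: 5.35
position: [0.349, -0.3069, 0.102]
tool_rot: [-3.14, -0.003, 1.821]
force: [0.2, -0.7, 0.6]
grip_width: 0.0313
finger_force: 29.9
clock: 5.55
position: [0.3513, -0.3093, 0.1364]
tool_rot: [3.138, 0.006, 1.82]
force: [0.0, -0.9, -1.2]
grip_width: 0.031
finger_force: 30.0
shift now [-0.0214  0.2722  0.0075] turn [ 0.003  0.006 -0.   ]
t 5.5 p [ 0.3513 -0.3093  0.1364] yaw 1.82 q7 0.52 F [ 0.  -0.9 -1.2] w 0.031
```

```bash

python3 -m inch '[[-0.0027,0.034,0,0,0,0,1],[-0.0027,0.034,0,0,0,0,1],[-0.0027,0.034,0,0,0,0,1],[-0.0027,0.034,0,0,0,0,1],[-0.0027,0.034,0,0,0,0,1]]' >/dev/null
python3 -m inch '[[-0.0027,0.034,0,0,0,0,1],[-0.0027,0.034,0,0,0,0,1],[-0.0027,0.034,0,0,0,0,1],[0,0,0,0,0,0,1]]'
python3 wr.py carrier w2.png; python3 go.py 0.6205 -0.263 0.03 1.82
```

```text
clock: 6.45
position: [0.6223, -0.259, 0.1318]
tool_rot: [3.139, -0.001, 1.824]
force: [-1.6, 1.9, -0.7]
grip_width: 0.0311
finger_force: 30.0
  rect 0.85 [236.   9. 401. 306.]
shift now [-0.0019  0.002   0.1019] turn [-0.001 -0.     0.001]
t 6.6 p [ 0.6182 -0.2617  0.1319] yaw 1.821 q7 0.28 F [-1.  -0.2 -0.8] w 0.0309
```

View pics/w2.png

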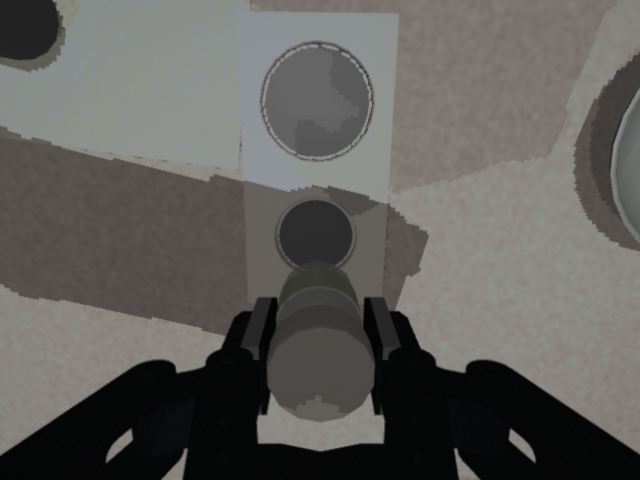

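The small well shows at (316,235) and the large one at (317,101), with the jar held upright. I'll convert those two pixels to positions.

```bash
python3 -c "
from h import *
c=calibration('wrist')
print(w((316,234),c,.007),w((317,101),c,.007))"; python3 go.py 0.6205 -0.263 0.03 1.82|tail -1
```

```text
[ 0.61777652 -0.26354396  0.007     ] [ 0.59834523 -0.18408417  0.007     ]
t 6.6 p [ 0.6182 -0.2617  0.1319] yaw 1.821 q7 0.28 F [-1.  -0.2 -0.8] w 0.0309
```

```bash

python3 -m inch '[[-0.001,0.001,0.04,0,0,0,1],[0,0,0.03,0,0,0,1],[0,0,0.02,0,0,0,1],[0,0,0.01,0,0,0,1],[0,0,0.004,0,0,0,1]]'
python3 -m inch '[[0,0,0,0,0,0,1],[0,0,0,0,0,0,0.3],[0,0,0,0,0,0,0],[0,0,0,0,0,0,0],[0,0,0,0,0,0,0]]'
python3 -m inch '[[0,0,-0.04,0,0,0,0],[0,0,-0.05,0,0,0,0],[0,0,-0.05,0,0,0,0],[0,0,-0.03,0,0,0,0],[0,0,0,0,0,0,0]]'
python3 wr.py jar_slim_c; python3 go.py 0.451 0.069 0.18 1.82
```

```text
clock: 7.1
position: [0.6192, -0.2628, 0.0282]
tool_rot: [-3.14, -0.0, 1.82]
force: [-14.4, -0.6, 36.6]
grip_width: 0.031
finger_force: 33.1
clock: 7.6
position: [0.6202, -0.2622, 0.0286]
tool_rot: [3.141, 0.0, 1.821]
force: [-0.7, 0.1, -0.6]
grip_width: 0.0848
finger_force: 0.0
clock: 8.1
position: [0.622, -0.2627, 0.2033]
tool_rot: [3.136, 0.004, 1.82]
force: [-0.1, 0.3, -0.3]
grip_width: 0.0857
finger_force: 0.0
jar_slim_c lm 0.61 [317. 214.] [ 0.6224 -0.2626]
  rect 0.93 [291. 189. 337. 244.]
shift now [ 0.3626 -0.0816  0.0179] turn [-0.001 -0.     0.001]
t 8.2 p [ 0.6198 -0.2622  0.1977] yaw 1.821 q7 0.31 F [ 1.2  0.1 -0.4] w 0.0854
```

```bash

python3 -m inch '[[0.045,-0.01,0,0,0,0,0],[0.045,-0.01,0,0,0,0,0],[0.045,-0.01,0,0,0,0,0],[0.045,-0.01,0,0,0,0,0],[0.045,-0.01,0,0,0,0,0]]' >/dev/null
python3 -m inch '[[0.045,-0.01,0,0,0,0,0],[0.045,-0.01,0,0,0,0,0],[0.045,-0.01,0,0,0,0,0],[0,0,0,0,0,0,0],[0,0,0,0,0,0,0]]'
python3 wr.py jar_wide_c,spec_large_c,spec_small_c ; python3 go.py 0.451 0.069 0.022 1.82
```

```text
clock: 9.25
position: [0.4529, 0.0674, 0.1976]
tool_rot: [-3.14, -0.0, 1.823]
force: [-0.5, -0.6, 0.3]
grip_width: 0.0855
finger_force: 0.0
jar_wide_c lm 0.9 [318. 211.] [0.452  0.0713]
  rect 0.79 [286. 179. 350. 254.]
spec_large_c lm 0.84 [272. 364.] [ 0.4478 -0.0653]
  rect 0.57 [254. 330. 297. 396.]
spec_small_c lm 0.72 [315.  38.] [0.4211 0.1844]
  rect 0.63 [300.  18. 333.  66.]
shift now [ 0.0033 -0.0019  0.1761] turn [-0. -0. -0.]
t 9.6 p [0.4537 0.0662 0.1981] yaw 1.82 q7 -0.29 F [0.3 0.  0.4] w 0.0856
```

```bash

python3 -m inch '[[0.004,0,0.045,0,0,0,0],[0,0,0.045,0,0,0,0],[0,0,0.045,0,0,0,0],[0,0,0.03,0,0,0,0],[0,0,0.011,0,0,0,0]]' >/dev/null
python3 -m inch '[[0,0,0,0,0,0,1],[0,0,0,0,0,0,1],[0,0,0,0,0,0,1],[0,0,0,0,0,0,1],[0,0,0,0,0,0,1]]' 30
python3 go.py 0.599 -0.1835 0.12 1.82
python3 -m inch '[[0,0,0,0,0,0,1],[0,0,0,0,0,0,1],[0,0,-0.03,0,0,0,1],[0,0,-0.05,0,0,0,1],[0,0,-0.05,0,0,0,1]]'
python3 -m inch '[[0,0,0,0,0,0,1],[0,0,0,0,0,0,1]]'
python3 go.py 0.599 -0.1835 0.15 1.82
```

```text
clock: 10.6
position: [0.4535, 0.0707, 0.0238]
tool_rot: [3.139, 0.0, 1.82]
force: [-1.5, -0.4, 7.6]
grip_width: 0.0454
finger_force: 29.4
shift now [-0.2823  0.0785 -0.0959] turn [0.003 0.    0.   ]
t 10.6 p [0.4535 0.0707 0.0238] yaw 1.82 q7 -0.58 F [-1.5 -0.4  7.6] w 0.0454
clock: 11.1
position: [0.4521, 0.0707, 0.1549]
tool_rot: [-3.141, -0.0, 1.821]
force: [0.3, -1.0, -0.2]
grip_width: 0.0454
finger_force: 31.0
clock: 11.3
position: [0.4535, 0.0702, 0.1542]
tool_rot: [3.138, 0.001, 1.82]
force: [-1.0, -0.1, -1.2]
grip_width: 0.0449
finger_force: 31.1
shift now [-0.2817  0.0786  0.0049] turn [ 0.004  0.001 -0.   ]
t 11.3 p [0.4535 0.0702 0.1542] yaw 1.82 q7 -0.38 F [-1.  -0.1 -1.2] w 0.0449
```

```bash

python3 -m inch '[[-0.0352,0.0098,0,0,0,0,1],[-0.0352,0.0098,0,0,0,0,1],[-0.0352,0.0098,0,0,0,0,1],[-0.0352,0.0098,0,0,0,0,1],[-0.0352,0.0098,0,0,0,0,1]]' >/dev/null
python3 -m inch '[[-0.0352,0.0098,0,0,0,0,1],[-0.0352,0.0098,0,0,0,0,1],[-0.0352,0.0098,0,0,0,0,1],[0,0,0,0,0,0,1],[0,0,0,0,0,0,1]]'
python3 go.py 0.599 -0.1835 0.03 1.82
```

```text
clock: 12.3
position: [0.5976, -0.1831, 0.151]
tool_rot: [-3.14, -0.001, 1.82]
force: [0.6, 0.8, -0.9]
grip_width: 0.0456
finger_force: 31.2
shift now [-0.0009  0.0014  0.121 ] turn [-0.002 -0.001 -0.   ]
t 12.3 p [ 0.5976 -0.1831  0.151 ] yaw 1.82 q7 0.14 F [ 0.6  0.8 -0.9] w 0.0456
```

```bash

python3 -m inch '[[-0.001,0.001,0.045,0,0,0,1],[0,0,0.045,0,0,0,1],[0,0,0.02,0,0,0,1],[0,0,0.006,0,0,0,1],[0,0,0.003,0,0,0,1]]'
python3 -m inch '[[0,0,0,0,0,0,1],[0,0,0,0,0,0,0.4],[0,0,0,0,0,0,0],[0,0,0,0,0,0,0],[0,0,0,0,0,0,0]]'
python3 -m inch '[[0,0,-0.04,0,0,0,0],[0,0,-0.05,0,0,0,0],[0,0,-0.05,0,0,0,0],[0,0,-0.03,0,0,0,0],[0,0,0,0,0,0,0]]'
python3 wr.py jar_wide_c; python3 go.py 0.446 -0.0665 0.18 1.82
```

```text
clock: 12.8
position: [0.5993, -0.1826, 0.0332]
tool_rot: [-3.141, -0.001, 1.822]
force: [1.6, -0.3, -0.6]
grip_width: 0.0451
finger_force: 31.2
clock: 13.3
position: [0.5995, -0.1836, 0.0337]
tool_rot: [3.141, 0.0, 1.821]
force: [0.4, -0.1, -0.5]
grip_width: 0.0853
finger_force: 0.0
clock: 13.8
position: [0.6012, -0.1838, 0.2081]
tool_rot: [3.136, 0.003, 1.82]
force: [0.3, 0.3, -0.7]
grip_width: 0.0852
finger_force: 0.0
jar_wide_c lm 0.78 [318. 210.] [ 0.6017 -0.1816]
  rect 0.86 [285. 178. 351. 254.]
shift now [ 0.1513 -0.1193  0.0229] turn [-0.001 -0.     0.001]
t 13.9 p [ 0.599  -0.1836  0.2028] yaw 1.821 q7 0.17 F [ 0.3  0.6 -0.4] w 0.0857
```

```bash

python3 -m inch '[[0.0303,-0.0239,0.004,0,0,0,0],[0.0303,-0.0239,0.004,0,0,0,0],[0.0303,-0.0239,0.004,0,0,0,0],[0.0303,-0.0239,0.004,0,0,0,0],[0.0303,-0.0239,0.004,0,0,0,0]]' >/dev/null
python3 -m inch '[[0,0,0,0,0,0,0],[0,0,0,0,0,0,0]]' >/dev/null
python3 wr.py spec_large_c w3.png; python3 go.py 0.446 -0.0665 0.022 1.82
```

```text
spec_large_c lm 0.64 [320. 218.] [ 0.4468 -0.0644]
  rect 0.59 [295. 188. 345. 246.]
shift now [ 0.0002 -0.0005  0.1609] turn [-0.    -0.001  0.   ]
t 14.8 p [ 0.4466 -0.0666  0.1829] yaw 1.82 q7 -0.03 F [-0.1  0.5 -0.6] w 0.0855
```

View pics/w3.png

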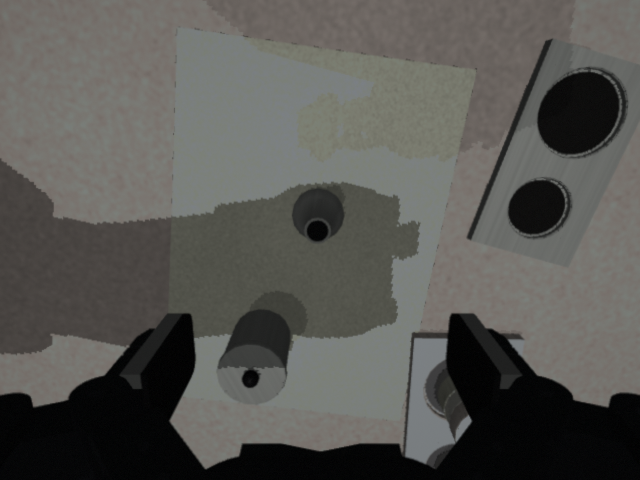

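The speculum's bore is at (317,230), between the fingers, and the canister at (255,360) is clear of them. Gripping the tube.

```bash

python3 -m inch '[[0.002,0,0.045,0,0,0,0],[0,0,0.045,0,0,0,0],[0,0,0.04,0,0,0,0],[0,0,0.02,0,0,0,0],[0,0,0.009,0,0,0,0]]' >/dev/null
python3 -m inch '[[0,0,0,0,0,0,1],[0,0,0,0,0,0,1],[0,0,0,0,0,0,1],[0,0,0,0,0,0,1],[0,0,0,0,0,0,1]]' 30
python3 -m inch '[[0,0,0,0,0,0,1],[0,0,0,0,0,0,1],[0,0,-0.03,0,0,0,1],[0,0,-0.05,0,0,0,1],[0,0,-0.02,0,0,0,1]]'
python3 -m inch '[[0,0,0,0,0,0,1],[0,0,0,0,0,0,1]]'
python3 go.py 0.603 0.0514 0.12 1.57
```

```text
clock: 15.8
position: [0.4461, -0.0646, 0.025]
tool_rot: [3.14, 0.001, 1.82]
force: [-1.3, -0.5, 12.9]
grip_width: 0.0181
finger_force: 28.9
clock: 16.3
position: [0.4465, -0.0642, 0.1277]
tool_rot: [3.139, 0.001, 1.821]
force: [0.0, -0.8, -1.8]
grip_width: 0.0179
finger_force: 29.7
clock: 16.5
position: [0.4457, -0.0648, 0.1245]
tool_rot: [3.141, 0.001, 1.82]
force: [-0.8, -1.4, -0.0]
grip_width: 0.0179
finger_force: 29.7
shift now [0.0738 0.1811 0.0046] turn [0.001 0.001 0.25 ]
t 16.5 p [ 0.4457 -0.0648  0.1245] yaw 1.82 q7 -0.14 F [-0.8 -1.4 -0. ] w 0.0179
```

```bash

python3 -m inch '[[0.0148,0.0362,0,0,0,0,1],[0.0148,0.0362,0,0,0,0,1],[0.0148,0.0362,0,0,0,0,1],[0.0148,0.0362,0,0,0,0,1],[0.0148,0.0362,0,0,0,0,1]]' >/dev/null
python3 -m inch '[[0,0,0,0,0,0.125,1],[0,0,0,0,0,0.125,1],[0,0,0,0,0,0,1],[0,0,0,0,0,0,1]]'
python3 wr.py spec_tray w4.png
python3 go.py 0.603 0.0514 0.032 1.57
```

```text
clock: 17.4
position: [0.6022, 0.0522, 0.1233]
tool_rot: [-3.14, 0.001, 1.575]
force: [-0.1, -0.2, -0.8]
grip_width: 0.018
finger_force: 29.8
  rect 0.96 [259. 175. 393. 387.]
shift now [-0.0006  0.0005  0.092 ] turn [-0.     0.     0.003]
t 17.6 p [0.6026 0.052  0.124 ] yaw 1.573 q7 -0.5 F [ 0.7  0.  -0.5] w 0.0182
```

View pics/w4.png

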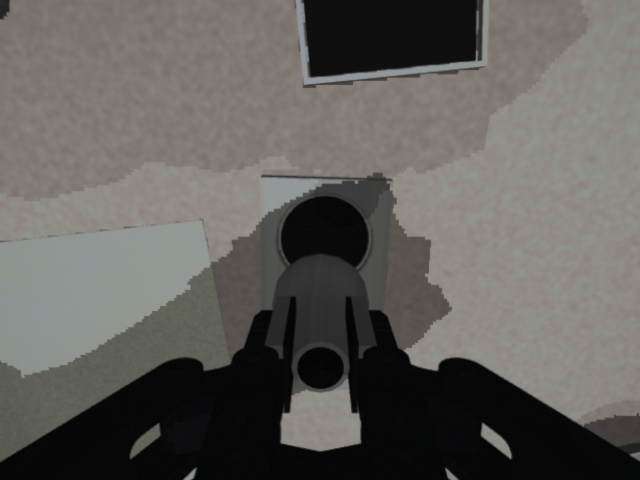

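The large well is at (325,240), about 5 mm right of the tool axis. I'll shift 3 mm and lower.

```bash

python3 -m inch '[[0,0.003,0.045,0,0,0,1],[0,0,0.03,0,0,0,1],[0,0,0.012,0,0,0,1],[0,0,0.004,0,0,0,1],[0,0,0.001,0,0,0,1]]'
python3 -m inch '[[0,0,0,0,0,0,1],[0,0,0,0,0,0,0.7],[0,0,0,0,0,0,0.3],[0,0,0,0,0,0,0],[0,0,0,0,0,0,0]]'
python3 -m inch '[[0,0,-0.04,0,0,0,0],[0,0,-0.05,0,0,0,0],[0,0,-0.05,0,0,0,0],[0,0,-0.02,0,0,0,0],[0,0,0,0,0,0,0]]'
python3 -m inch '[[0,0,0,0,0,0,0]]' >/dev/null
python3 wr.py spec_large_c,spec_small_c; python3 go.py 0.42 0.1855 0.18 1.57
```

```text
clock: 18.05
position: [0.6061, 0.0523, 0.033]
tool_rot: [3.141, -0.0, 1.571]
force: [0.1, -0.9, -1.1]
grip_width: 0.018
finger_force: 29.9
clock: 18.55
position: [0.6059, 0.0522, 0.0326]
tool_rot: [3.141, -0.0, 1.571]
force: [0.3, 0.7, -0.3]
grip_width: 0.0682
finger_force: 0.0
clock: 19.05
position: [0.6071, 0.0524, 0.1958]
tool_rot: [3.136, -0.0, 1.57]
force: [-0.6, 0.8, -0.2]
grip_width: 0.0853
finger_force: 0.0
spec_large_c lm 0.87 [322. 224.] [0.6092 0.0469]
  rect 0.9 [299. 189. 347. 244.]
spec_small_c lm 0.8 [28. 15.] [0.421  0.1844]
shift now [ 0.1334 -0.1853  0.0115] turn [-0.002  0.     0.001]
t 19.4 p [0.6053 0.0522 0.1912] yaw 1.571 q7 -0.46 F [ 0.2 -0.2 -0.1] w 0.0853
```

```bash

python3 -m inch '[[0.0267,-0.037,0.002,0,0,0,0],[0.0267,-0.037,0.002,0,0,0,0],[0.0267,-0.037,0.002,0,0,0,0],[0.0267,-0.037,0.002,0,0,0,0],[0.0267,-0.037,0.002,0,0,0,0]]' >/dev/null
python3 -m inch '[[0,0,0,0,0,0,0],[0,0,0,0,0,0,0]]' >/dev/null
python3 wr.py spec_small_c,fork_c,spec_large_c w5.png; python3 go.py 0.42 0.1855 0.025 1.57
```

```text
spec_small_c lm 0.93 [319. 222.] [0.4212 0.1852]
  rect 0.81 [305. 199. 335. 239.]
fork_c lm 0.78 [252.  60.] [0.3749 0.2948]
  rect 0.7 [ 18.   1. 104.  72.]
  rect 0.68 [170.   0. 341. 109.]
spec_large_c lm 0.85 [558. 388.] [0.6128 0.0485]
spec_large_c lm 0.7 [612. 152.] [0.6195 0.2341]
  rect 0.94 [527. 350. 583. 404.]
shift now [ 0.0003 -0.001   0.1571] turn [-0. -0. -0.]
t 20.4 p [0.4211 0.1852 0.1821] yaw 1.57 q7 -0.83 F [ 0.6 -1.  -0.9] w 0.0855
```

View pics/w5.png

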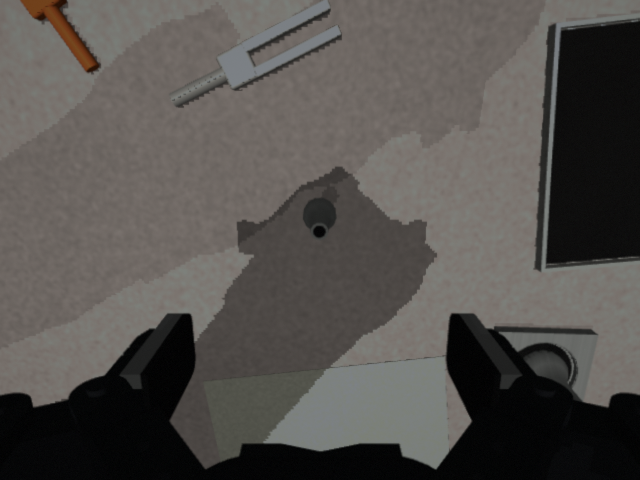

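The small speculum is centred, with its bore at (319,231). Stem and tines of the fork show at (178,100) and (334,18).

```bash
python3 -c "
from h import *
c=calibration('wrist')
a=w((178,100),c,.007)[:2];b=w((334,18),c,.01)[:2];y=w((237,69),c,.01)[:2];d=b-a
print(a,b,y,np.hypot(*d),np.arctan2(d[1],d[0]))"
python3 -m inch '[[0,0,0.045,0,0,0,0],[0,0,0.045,0,0,0,0],[0,0,0.04,0,0,0,0],[0,0,0.02,0,0,0,0],[0,0,0.007,0,0,0,0]]' >/dev/null
python3 -m inch '[[0,0,0,0,0,0,1],[0,0,0,0,0,0,1],[0,0,0,0,0,0,1],[0,0,0,0,0,0,1],[0,0,0,0,0,0,1]]' 25
python3 -m inch '[[0,0,0,0,0,0,1],[0,0,0,0,0,0,1],[0,0,0,0,0,0,1],[0,0,-0.05,0,0,0,1],[0,0,-0.05,0,0,0,1]]'
python3 -m inch '[[0,0,0,0,0,0,1],[0,0,0,0,0,0,1]]'
python3 go.py 0.605 -0.0195 0.12 1.57
```

```text
[0.32315246 0.26770671] [0.43209968 0.31885533] [0.36619907 0.28773323] 0.12035646545415932 0.4389354525087212
clock: 21.45
position: [0.4211, 0.1857, 0.0259]
tool_rot: [3.141, -0.0, 1.57]
force: [2.1, 0.0, -0.4]
grip_width: 0.0123
finger_force: 11.2
clock: 21.95
position: [0.4194, 0.1856, 0.1257]
tool_rot: [-3.138, 0.001, 1.572]
force: [1.6, -0.3, -0.1]
grip_width: 0.0118
finger_force: 25.8
clock: 22.15
position: [0.4213, 0.1855, 0.1261]
tool_rot: [3.139, -0.0, 1.57]
force: [-0.6, 0.5, -1.4]
grip_width: 0.012
finger_force: 25.9
shift now [-0.2049  0.1838  0.0064] turn [ 0.002 -0.     0.   ]
t 22.1 p [0.4213 0.1855 0.1261] yaw 1.57 q7 -0.93 F [-0.6  0.5 -1.4] w 0.012
```

```bash

python3 -m inch '[[-0.0256,0.023,0,0,0,0,1],[-0.0256,0.023,0,0,0,0,1],[-0.0256,0.023,0,0,0,0,1],[-0.0256,0.023,0,0,0,0,1],[-0.0256,0.023,0,0,0,0,1]]' >/dev/null
python3 -m inch '[[-0.0256,0.023,0,0,0,0,1],[-0.0256,0.023,0,0,0,0,1],[-0.0256,0.023,0,0,0,0,1],[0,0,0,0,0,0,1],[0,0,0,0,0,0,1]]' 
python3 -c "
from h import *
save(grab_frame('wrist'),'w6.png')"
python3 go.py 0.605 -0.0195 0.033 1.57
```

```text
clock: 23.15
position: [0.604, -0.0194, 0.1235]
tool_rot: [-3.139, -0.0, 1.57]
force: [-0.5, 0.7, -1.3]
grip_width: 0.0121
finger_force: 25.8
shift now [-0.001   0.0014  0.0909] turn [-0.002 -0.     0.001]
t 23.2 p [ 0.6038 -0.0185  0.1239] yaw 1.571 q7 -0.41 F [ 0.1 -0.6 -1. ] w 0.012
```

View pics/w6.png

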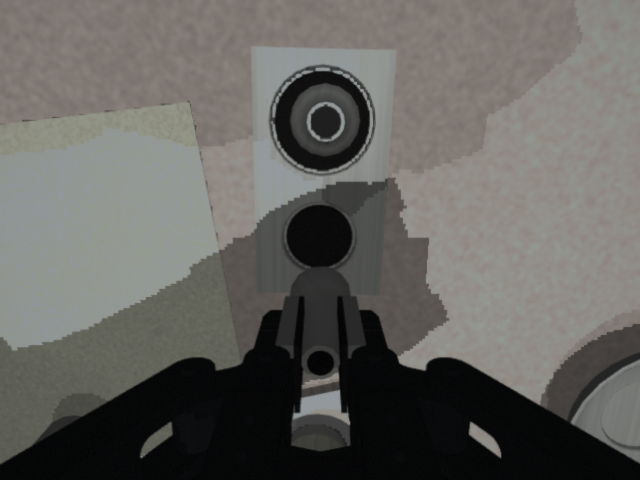

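The well at (319,236) lines up, and the large speculum stands in its own well at (323,121). Lowering and releasing, then on to the fork.

```bash

python3 -m inch '[[-0.001,0.0005,0.045,0,0,0,1],[0,0,0.03,0,0,0,1],[0,0,0.012,0,0,0,1],[0,0,0.003,0,0,0,1],[0,0,0.001,0,0,0,1]]'
python3 -m inch '[[0,0,0,0,0,0,1],[0,0,0,0,0,0,0.75],[0,0,0,0,0,0,0.3],[0,0,0,0,0,0,0],[0,0,0,0,0,0,0]]'
python3 -m inch '[[0,0,0,0,0,0,0],[0,0,-0.05,0,0,0,0],[0,0,-0.05,0,0,0,0],[0,0,-0.05,0,0,0,0],[0,0,-0.01,0,0,0,0]]'
python3 -m inch '[[0,0,0,0,0,0,0],[0,0,0,0,0,0,0]]' >/dev/null
python3 wr.py spec_small_c; python3 go.py 0.366 0.288 0.17 0.445
```

```text
clock: 23.7
position: [0.6055, -0.0195, 0.035]
tool_rot: [3.141, -0.0, 1.572]
force: [0.2, 1.1, -0.5]
grip_width: 0.0121
finger_force: 25.9
clock: 24.2
position: [0.6053, -0.0202, 0.0345]
tool_rot: [3.141, -0.0, 1.571]
force: [-0.9, -0.0, 0.0]
grip_width: 0.064
finger_force: 0.0
clock: 24.7
position: [0.6072, -0.0198, 0.1999]
tool_rot: [3.135, 0.0, 1.571]
force: [1.5, 0.5, -0.3]
grip_width: 0.0854
finger_force: 0.0
spec_small_c lm 0.83 [323. 222.] [ 0.6086 -0.0242]
  rect 0.97 [308. 199. 338. 237.]
shift now [ 0.3081 -0.2385  0.0235] turn [-2.000e-03  1.000e-03  1.126e+00]
t 25.1 p [ 0.6046 -0.0201  0.1929] yaw 1.571 q7 -0.36 F [0.2 0.8 0.3] w 0.0853
```

```bash

python3 -m inch '[[0.0308,-0.0238,0.002,0,0,0,0],[0.0308,-0.0238,0.002,0,0,0,0],[0.0308,-0.0238,0.002,0,0,0,0],[0.0308,-0.0238,0.002,0,0,0,0],[0.0308,-0.0238,0.002,0,0,0,0]]' >/dev/null
python3 -m inch '[[0.0308,-0.0238,0.002,0,0,0,0],[0.0308,-0.0238,0.002,0,0,0,0],[0.0308,-0.0238,0.002,0,0,0,0],[0.0308,-0.0238,0.002,0,0,0,0],[0.0308,-0.0238,0.002,0,0,0,0]]' >/dev/null
python3 -m inch '[[0,0,0,0,0,0.14,0],[0,0,0,0,0,0.14,0],[0,0,0,0,0,0.14,0],[0,0,0,0,0,0.14,0],[0,0,0,0,0,0.14,0]]' >/dev/null
python3 -m inch '[[0,0,0,0,0,0.14,0],[0,0,0,0,0,0.14,0],[0,0,0,0,0,0.14,0],[0,0,0,0,0,0,0],[0,0,0,0,0,0,0]]' >/dev/null
python3 wr.py fork_c w7.png; python3 go.py 0.366 0.288 0.004 0.445
```

```text
fork_c lm 0.86 [190. 334.] [0.2341 0.3394]
fork_c lm 0.63 [319. 205.] [0.3756 0.2934]
  rect 0.93 [104. 318. 268. 355.]
  rect 0.64 [299. 116. 335. 286.]
shift now [-0.0009 -0.0007  0.1701] turn [-0.     0.     0.008]
t 27.2 p [0.3672 0.2878 0.1741] yaw 0.453 q7 -2.11 F [ 0.8 -0.5 -0.8] w 0.086
```

View pics/w7.png

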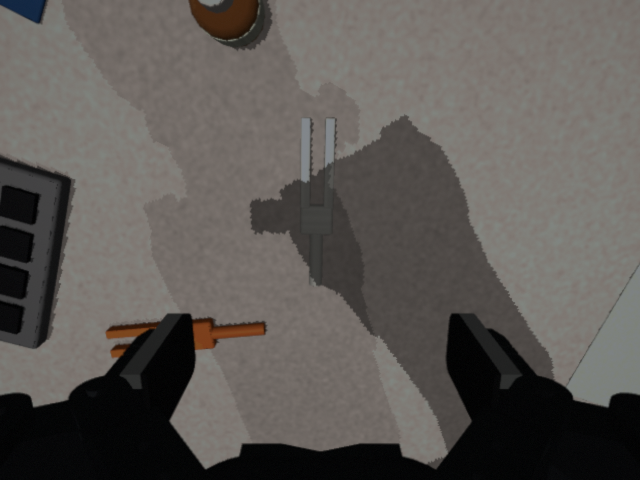

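The fork is straight between the fingers, with its yoke at (317,218), and the orange one is clear of their path. Going down.

```bash

python3 -m inch '[[0,0,0.045,0,0,0,0],[0,0,0.045,0,0,0,0],[0,0,0.045,0,0,0,0],[0,0,0.025,0,0,0,0],[0,0,0.01,0,0,0,0]]' 
python3 -m inch '[[0,0,0,0,0,0,0.5],[0,0,0,0,0,0,0.5],[0,0,0,0,0,0,0.5],[0,0,0,0,0,0,0.6],[0,0,0,0,0,0,0.6]]' 30
python3 go.py 0.366 0.288 0.002 0.445
```

```text
clock: 27.7
position: [0.3662, 0.2871, 0.0021]
tool_rot: [3.141, 0.003, 0.453]
force: [1.3, 0.6, 1.3]
grip_width: 0.0853
finger_force: 0.0
clock: 28.2
position: [0.3676, 0.2881, 0.005]
tool_rot: [-3.141, -0.001, 0.451]
force: [0.1, 0.1, 0.1]
grip_width: 0.034
finger_force: 0.0
shift now [-0.0015 -0.0007  0.003 ] turn [-0.    -0.001  0.006]
t 28.2 p [0.3676 0.2881 0.005 ] yaw 0.451 q7 -2.29 F [0.1 0.1 0.1] w 0.034
```

```bash

python3 -m inch '[[0,0,0.002,0,0,0,0.6],[0,0,0,0,0,0,0.6],[0,0,0,0,0,0,1],[0,0,0,0,0,0,1],[0,0,0,0,0,0,1]]' 40
python3 -m inch '[[0,0,0,0,0,0,1],[0,0,0,0,0,0,1]]'
python3 go.py 0.366 0.288 0.002 0.445
python3 -m inch '[[0,0,-0.01,0,0,0,1],[0,0,-0.03,0,0,0,1],[0,0,-0.04,0,0,0,1],[0,0,0,0,0,0,1],[0,0,0,0,0,0,1]]'
python3 go.py 0.634 0.2355 0.1 1.656
```

```text
clock: 28.7
position: [0.3672, 0.2879, 0.0025]
tool_rot: [3.142, -0.0, 0.451]
force: [-1.5, -1.6, 7.4]
grip_width: 0.0227
finger_force: 38.8
clock: 28.9
position: [0.3672, 0.2879, 0.0025]
tool_rot: [3.142, -0.0, 0.451]
force: [-1.8, -1.3, 6.1]
grip_width: 0.0224
finger_force: 38.8
shift now [-0.0011 -0.0006  0.0005] turn [ 0.    -0.     0.006]
t 28.9 p [0.3672 0.2879 0.0025] yaw 0.451 q7 -2.29 F [-1.8 -1.3  6.1] w 0.0224
clock: 29.4
position: [0.3677, 0.2879, 0.0834]
tool_rot: [-3.141, -0.002, 0.45]
force: [0.1, -0.6, 0.0]
grip_width: 0.0229
finger_force: 39.7
shift now [ 0.2169  0.1631 -0.0162] turn [ 1.000e-03 -2.000e-03 -1.206e+00]
t 29.4 p [0.3677 0.2879 0.0834] yaw 0.45 q7 -2.22 F [ 0.1 -0.6  0. ] w 0.0229
```

```bash

python3 -m inch '[[0.0271,0.0204,-0.003,0,0,0,1],[0.0271,0.0204,-0.003,0,0,0,1],[0.0271,0.0204,-0.003,0,0,0,1],[0.0271,0.0204,-0.003,0,0,0,1],[0.0271,0.0204,-0.003,0,0,0,1]]' >/dev/null
python3 -m inch '[[0.0271,0.0204,-0.003,0,0,0,1],[0.0271,0.0204,-0.003,0,0,0,1],[0.0271,0.0204,-0.003,0,0,0,1],[0,0,0,0,0,-0.15,1],[0,0,0,0,0,-0.15,1]]' >/dev/null
python3 -m inch '[[0,0,0,0,0,-0.15,1],[0,0,0,0,0,-0.15,1],[0,0,0,0,0,-0.15,1],[0,0,0,0,0,-0.15,1],[0,0,0,0,0,-0.15,1]]' >/dev/null
python3 -m inch '[[0,0,0,0,0,-0.15,1],[0,0,0,0,0,0,1],[0,0,0,0,0,0,1]]'
python3 wr.py fork_c w8.png; python3 go.py 0.635 0.2265 0.009 1.656
```

```text
clock: 31.2
position: [0.6331, 0.2352, 0.1054]
tool_rot: [-3.14, 0.0, 1.646]
force: [-0.5, 1.0, -0.6]
grip_width: 0.0224
finger_force: 39.7
fork_c lm 0.91 [321. 304.] [0.6384 0.196 ]
  rect 0.59 [278. 120. 356. 451.]
shift now [-0.009  0.001  0.097] turn [-0.     0.    -0.008]
t 31.4 p [0.6333 0.2355 0.106 ] yaw 1.648 q7 -0.77 F [ 0.4  0.2 -0.1] w 0.0228
```

View pics/w8.png

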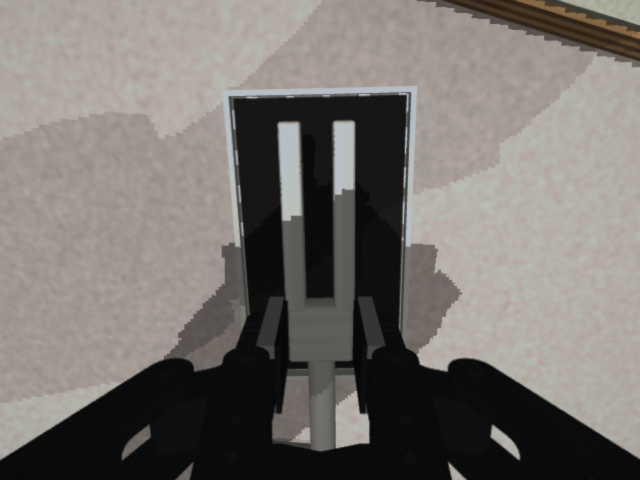

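The fork is parallel to the tray and inside its outline. I'll lower it and open only part-way, to stay clear of the walls.

```bash

python3 -m inch '[[-0.009,0.001,0.04,0,0,0,1],[0,0,0.03,0,0,0,1],[0,0,0.018,0,0,0,1],[0,0,0.006,0,0,0,1],[0,0,0.003,0,0,0,1]]'
python3 -m inch '[[0,0,0,0,0,0,1],[0,0,0,0,0,0,1]]'
```

```text
clock: 31.85
position: [0.6353, 0.2271, 0.0095]
tool_rot: [3.141, -0.0, 1.651]
force: [-0.7, 0.0, -0.6]
grip_width: 0.023
finger_force: 39.7
clock: 32.05
position: [0.6358, 0.2269, 0.0105]
tool_rot: [3.14, -0.0, 1.651]
force: [-0.5, -0.1, -1.0]
grip_width: 0.0225
finger_force: 39.7
```

```bash

python3 -m inch '[[0,0,0.002,0,0,0,1],[0,0,0.001,0,0,0,1],[0,0,0,0,0,0,0.6],[0,0,0,0,0,0,0.55],[0,0,0,0,0,0,0.55]]'
python3 -m inch '[[0,0,0,0,0,0,0.55],[0,0,-0.01,0,0,0,0.55],[0,0,-0.03,0,0,0,0.55],[0,0,-0.05,0,0,0,0.55],[0,0,-0.05,0,0,0,0.55]]'
python3 -m inch '[[0,0,-0.05,0,0,0,0],[0,0,-0.05,0,0,0,0],[-0.04,0,0,0,0,0,0],[-0.04,0,0,0,0,0,0],[0,0,0,0,0,0,0]]'
python3 - <<'E'
from h import *
a=grab_frame('side'); t=grab_frame('top'); 
save(cv2.resize(a[120:440,240:560],(600,600)),'end_s.png')
cv2.imwrite('pics/end_t.png',cv2.resize(t[90:300,140:510],(800,454))[:,:,::-1])
for cam in ['side','top']:
    if cam=='top': grab_frame('top')
    else: grab_frame('side')
    c=calibration(cam)
    for n,dz in dict(jar_wide_c=.005,jar_slim_c=.005,spec_large_c=.005,spec_small_c=.005,fork_c=.004,canister=0,bottle=0).items():
        for d in landmark_of(n,cam)[:2]: print(cam,n,round(d['score'],2),np.round(d['xy']),np.round(w(d['xy'],c,Z[n]+dz),3)[:2])
E
```

```text
clock: 32.55
position: [0.6353, 0.2265, 0.0064]
tool_rot: [3.141, -0.0, 1.651]
force: [-0.2, -0.1, 0.2]
grip_width: 0.0384
finger_force: 0.0
clock: 33.05
position: [0.6347, 0.2265, 0.1483]
tool_rot: [-3.141, -0.0, 1.651]
force: [0.8, -0.0, -0.3]
grip_width: 0.0387
finger_force: 0.0
clock: 33.55
position: [0.6427, 0.1404, 0.2471]
tool_rot: [3.141, 0.003, 1.644]
force: [-0.2, -0.5, 0.3]
grip_width: 0.0855
finger_force: 0.0
side jar_slim_c 0.57 [503. 357.] [ 0.621 -0.261]
side jar_slim_c 0.2 [414. 223.] [0.607 0.048]
side spec_large_c 0.8 [415. 221.] [0.614 0.057]
side spec_small_c 0.47 [428. 250.] [ 0.606 -0.02 ]
side fork_c 0.71 [393. 172.] [0.645 0.233]
side fork_c 0.66 [201. 176.] [0.232 0.335]
side canister 0.75 [368. 355.] [ 0.43  -0.179]
side canister 0.55 [411. 222.] [0.624 0.085]
side bottle 0.56 [298. 145.] [0.469 0.399]
top spec_large_c 0.38 [317. 151.] [0.604 0.049]
top fork_c 0.89 [173. 331.] [0.228 0.341]
top fork_c 0.75 [234. 138.] [0.635 0.226]
top bottle 0.61 [151. 219.] [0.461 0.398]
```

View pics/end_s.png

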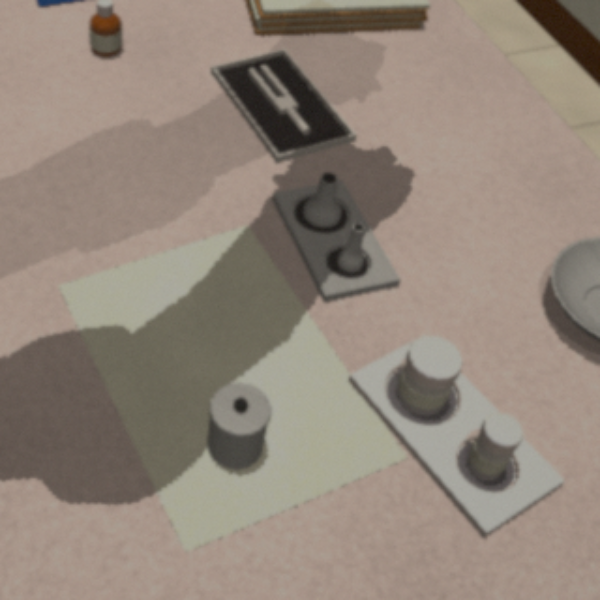

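View pics/end_t.png

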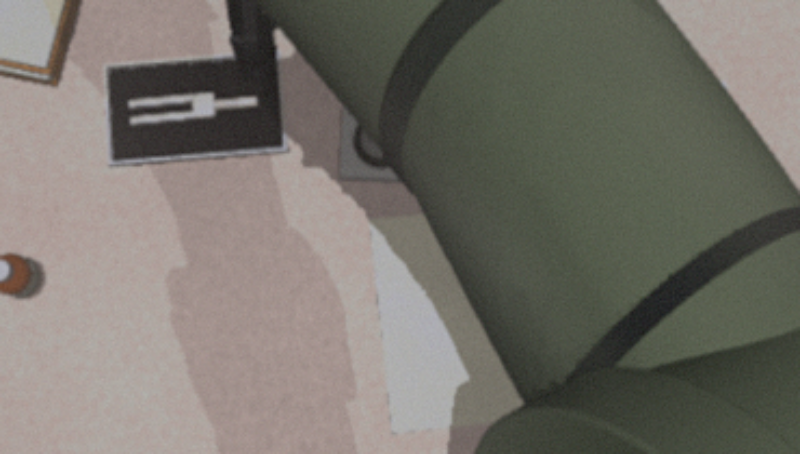

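The side view shows all four round parts standing in their wells. The fork lies flat in mid-tray, and the canister and bottle are where they were. Handing in.

```bash
python3 -c "
from workcell import bot; print(bot.job_done())"
```

```text
the job is handed in; nothing more can be done
None
```

I handed the job in at about 34 s: in the last pictures both jars and both specula stand upright in their matching wells, the fork lies flat in mid-tray, and the canister and bottle stand where they were; the hand-in call returned no verdict.

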